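# Lay two test bricks in the press loading tray, one frog up, one frog down

## Robot

A 6-joint arm with a two-finger parallel gripper is mounted at the origin on the work surface. World frame = base frame: x ahead of the robot, y to its left, z up, the work surface at z = 0. Lengths are in mm, angles in rad, forces in N, time in s.
With the tool pointing down it reaches from about 350 to 975 mm from the base axis. Payload 7.1 kg.
Tool frame: the origin (TCP) lies on the front face of the gripper's body, between the roots of the fingers; the fingertips stand 80 mm ahead of it and the grasp point (between the pads) lies 61 mm ahead of it (env.tips_ahead is the distance from the TCP to the fingertips, in mm); z points along the fingers, y is the line along which they close (so a half turn about z gives the same grasp; the last joint's range is limited). The gripper opens to 88 mm and grips with 3 to 60 N. Pads are 20 mm wide; open, the fingers measure 115 mm over their backs; the gripper's body (75 mm by 178 mm) begins 61 mm behind the grasp point.
Start: joints at [-1.224, 0.423, 1.63, -0, 1.089, -0.019], TCP at [223.577, -583.626, 302.675] pointing down, gripper open.
Joint ranges: [-3, 3], [-0.9, 2.11], [0.09, 2.58], [-1.31, 4.45], [0.11, 2.69], [-2.54, 2.54]. Speed limits (rad/s): [2.39, 2.39, 3.01, 3.14, 3.14, 3.14].

## Interface

Orientations are given as a unit quaternion [x, y, z, w].
In Python, from station import env, set_gripper, viewer, workorder gives the robot as it stands. Calls block until the motion is done:
- env.reach(position, orientation): joint-space move of the TCP to a pose.
- env.move_l(position, rot=None, rate=150, f_stop=None): straight line of the TCP; rot=None keeps the orientation; rate is the mean speed in mm/s. With f_stop (N) it stops when the force on the tool has changed by that much, and returns True; else False.
- env.move_joints(angles): joint-space move.
- set_gripper(opening): finger opening in mm; the grip force is fixed at half the most; returns when the fingers have stopped.
- env.hold(seconds).
- env.ik(position, orientation): joint angles nearest the present ones, or None.
- env.read_state(): the state.
- viewer.camera(name): name is "side" or "top"; returns the picture (480x640x3 uint8, blue, green, red); there is no depth.
- viewer.camera_params(name): a dict with "fx", "fy", "cx", "cy" (pixels), "pose" (4x4, takes a point from camera to world coordinates). Camera axes: x right, y up, looking along -z (the intrinsics and any distortion apply to the point x, -y, -z); pixel columns grow to the right and rows downward; lengths in mm; the calibration is good to about 2 mm. A picture is of the moment at which its call begins. camera_params takes no time and is no camera call.
A pose or a line that the arm cannot do raises env.IKError and nothing moves.
- workorder.sign_off(): hands the job in; it is judged then, once.
The state is a dict: "time_s": time; "qpos": joint angles; "dq": joint speeds; "tau": joint torques, N m; "tool_pos": TCP position; "orientation": TCP orientation; "force": force on the tool from outside, world axes, zero at the start; "wrist_torque": the same for the moment, N m; "width": finger opening in mm; "grip_force": force on a finger pad.
Only numpy, scipy, OpenCV 4.12 (cv2) and the standard library are available. Lean on these libraries where they do the work, as an engineer would, in place of code of your own. Each camera call takes 0.05 s, during which the arm holds its last target. There are 200 camera calls.

## Task

Lay the two standing bricks flat in the two pockets of the blue loading tray, one in each pocket (either one), the red brick with its frog (hollow face) up and the grey brick with its frog down. Set them down gently, fully home on the pocket floors, let go of them, and leave the measuring cylinder, the mould and the brush where they are.

Things in the scene. Friction and masses are not known exactly. Their poses are not given: they have to be found in the camera images.
- red_brick: Red clay brick, 120 x 60 x 40 mm, about 0.4 kg, standing on end at the start. One 60 x 120 mm face has a frog (hollow 36 x 76 mm, 12 mm deep, darker floor); the other large face is plain. Origin: centre of the end it stands on. z along the 120 mm length (up at the start), y across the 60 mm width, x across the 40 mm thickness, +x pointing out of the frog face
- red_brick_mid (a point): centre of the red brick's 120 x 60 x 40 mm block; axes as the red brick's
- grey_brick: Light grey concrete brick, 120 x 60 x 40 mm, about 0.4 kg, standing on end at the start. One 60 x 120 mm face has a frog (hollow 36 x 76 mm, 12 mm deep, darker floor); the other large face is plain. Origin: centre of the end it stands on. z along the 120 mm length (up at the start), y across the 60 mm width, x across the 40 mm thickness, +x pointing out of the frog face
- grey_brick_mid (a point): centre of the grey brick's 120 x 60 x 40 mm block; axes as the grey brick's
- tray: blue steel loading tray fixed to the bench, plate 165 mm (its x) by 235 mm (its y), 12 mm thick, with two bare-steel-floored pockets side by side, their centres 110 mm apart along its y, their long sides along its x. Origin: centre of its underside, on the bench
- pocket_near (a point): centre of the floor of the tray's pocket on its +y side, the one nearer the robot. Floor 12 mm above the bench, 125 mm (along x) by 65 mm (y), z up. An end stop across each short end (12 mm thick, 10 mm high) and one lug at the middle of each long side (30 mm long, 8 mm thick, 10 mm high) bound it; the rest of the long sides is open for fingers
- pocket_far (a point): centre of the floor of the tray's pocket on its -y side, the one farther from the robot. Floor 12 mm above the bench, 125 mm (along x) by 65 mm (y), z up. An end stop across each short end (12 mm thick, 10 mm high) and one lug at the middle of each long side (30 mm long, 8 mm thick, 10 mm high) bound it; the rest of the long sides is open for fingers
- measure: bystander: clear measuring cylinder with a blue foot, 72 mm across the foot, 44 mm at most above it, 195 mm tall, standing loose; origin at the centre of its underside
- mould: bystander: open dark steel cube mould, 110 x 110 mm (150 mm over its brass tie rod, along its y), 75 mm high, loose and heavy; origin at the centre of its underside
- brush: bystander: flat brush lying on the bench, 205 mm long along its x from -120 mm (handle end) to +85 mm (bristles), 55 mm wide, 29 mm high; origin on the bench below the handle's root
Mind the look-alikes: they are no part of the job. There is more than one size of the red_brick; the job needs the smaller.

How it is judged (in metres and radians):
At the end, for the whole second after the job is handed in: Each brick lies at rest in a pocket of its own: its centre within 5 mm of the pocket's centre along the pocket's x and y and 16 to 24 mm above its floor, its length along the pocket's within 0.12 rad, and level within 0.1 rad with the frog facing up (red brick) or down (grey brick) (((x of red_brick_mid in the frame of pocket_near between -0.005 and 0.005 m and y of red_brick_mid in the frame of pocket_near between -0.005 and 0.005 m and z of red_brick_mid in the frame of pocket_near between 0.016 and 0.024 m and angle between the z axis of red_brick and the x axis of pocket_near, either way round below 0.12 rad and angle between red_brick's own x axis and vertical below 0.1 rad and x of grey_brick_mid in the frame of pocket_far between -0.005 and 0.005 m and y of grey_brick_mid in the frame of pocket_far between -0.005 and 0.005 m and z of grey_brick_mid in the frame of pocket_far between 0.016 and 0.024 m and angle between the z axis of grey_brick and the x axis of pocket_far, either way round below 0.12 rad and angle between grey_brick's own x axis and vertical above 3.0416 rad) or (x of red_brick_mid in the frame of pocket_far between -0.005 and 0.005 m and y of red_brick_mid in the frame of pocket_far between -0.005 and 0.005 m and z of red_brick_mid in the frame of pocket_far between 0.016 and 0.024 m and angle between the z axis of red_brick and the x axis of pocket_far, either way round below 0.12 rad and angle between red_brick's own x axis and vertical below 0.1 rad and x of grey_brick_mid in the frame of pocket_near between -0.005 and 0.005 m and y of grey_brick_mid in the frame of pocket_near between -0.005 and 0.005 m and z of grey_brick_mid in the frame of pocket_near between 0.016 and 0.024 m and angle between the z axis of grey_brick and the x axis of pocket_near, either way round below 0.12 rad and angle between grey_brick's own x axis and vertical above 3.0416 rad)) and linear speed of each of red_brick, grey_brick below 0.02 m/s); the robot touches nothing.
It fails at once if the measuring cylinder is shifted by more than 30 mm or tipped by more than 0.3 rad (distance of measure from where it was at the start of the episode above 0.03 m or angle between measure's own z axis and vertical above 0.3 rad).
It fails at once if the cube mould is shifted by more than 30 mm or tipped by more than 0.3 rad (distance of mould from where it was at the start of the episode above 0.03 m or angle between mould's own z axis and vertical above 0.3 rad).
It fails at once if the brush is shifted by more than 30 mm or tipped by more than 0.3 rad (distance of brush from where it was at the start of the episode above 0.03 m or angle between brush's own z axis and vertical above 0.3 rad).
It fails at once if the red brick is dropped or slammed (more than 80 N) onto the tray (contact force between red_brick and tray above 80 N).
It fails at once if the grey brick is dropped or slammed (more than 80 N) onto the tray (contact force between grey_brick and tray above 80 N).
It also fails if it takes over 61 s, if anything falls off the work surface, if the arm or the gripper's body presses on something with over 40 N, if the wrist force passes 120 N, or if a joint passes its speed limit or range.

## Working session

There is one attempt and no reset: what is moved stays moved. The work goes in short steps, each a Python script; the robot and the scene stay as the last script left them, time stands still between calls to the robot, and variables do not carry over. Pictures are saved under pics/ and viewed, at most 10 in all, crops included, and the job is handed in when it is done.

```bash
ls; mkdir -p pics; python3 - <<'E'
from station import env,viewer
import cv2,numpy as np
for n in("top","side"):
    cv2.imwrite(f"pics/{n}0.png",viewer.camera(n)); p=viewer.camera_params(n); print(n,{k:(np.round(v,3).tolist()) for k,v in p.items()})
print(env.read_state())
E
```

```text
pics
top {'fx': 496.349, 'fy': 496.349, 'cx': 312.59, 'cy': 236.06, 'pose': [[0.027, 0.979, -0.2, 343.435], [-1.0, 0.027, 0.0, 65.142], [0.006, 0.2, 0.98, 1213.625], [0.0, 0.0, 0.0, 1.0]]}
side {'fx': 520.44, 'fy': 520.44, 'cx': 316.793, 'cy': 248.501, 'pose': [[-0.856, 0.303, -0.419, 43.786], [-0.516, -0.467, 0.718, 978.828], [0.023, 0.831, 0.556, 785.416], [0.0, 0.0, 0.0, 1.0]]}
{'time_s': 0.1, 'qpos': array([-1.22395989e+00,  4.23748965e-01,  1.63062808e+00,  4.54075301e-07,
        1.08863402e+00, -1.90085393e-02]), 'dq': array([-1.02751746e-05, -5.34466832e-04, -7.88896481e-04, -2.39875607e-03,
        9.64757834e-04, -9.85698485e-04]), 'tau': array([-3.96917849e-04, -5.45615530e+01, -2.74325556e+01,  6.45157951e-02,
        1.88282691e-02, -1.53346059e-05]), 'tool_pos': array([ 223.46593957, -583.24471809,  301.98331965]), 'orientation': array([ 9.83316052e-01,  1.81903929e-01, -1.15529940e-04, -6.99729258e-04]), 'force': array([ 0.64175159,  0.6351222 , -0.60788493]), 'wrist_torque': array([ 0.02730628, -0.04213371, -0.032414  ]), 'grip_force': 0.0, 'width': 87.97137818061812}
```

View pics/top0.png

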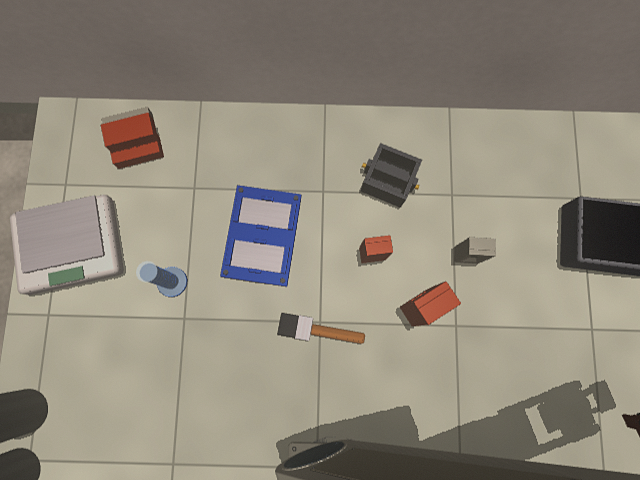

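View pics/side0.png

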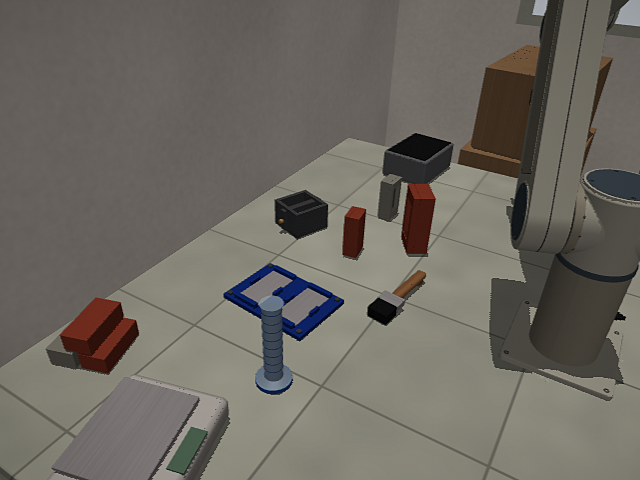

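Candidates, in top-view pixels. For red: the small standing brick (376,249), the larger standing brick (430,304), and the stack of lying bricks (132,138). For grey: the standing brick (475,249) and the grey brick in the stack (about 125,115). By the description I choose red (376,249) and grey (475,249). I'll check both in close crops.

```bash
python3 - <<'E'
import cv2,numpy as np
t=cv2.imread("pics/top0.png");s=cv2.imread("pics/side0.png")
r=lambda im,x,y,w,h,k:cv2.resize(im[y:y+h,x:x+w],None,fx=k,fy=k,interpolation=cv2.INTER_CUBIC)
a=r(t,350,225,50,50,6);b=r(t,450,225,50,50,6)
c=r(s,335,200,38,60,5);d=r(s,370,170,38,60,5);e=r(s,400,175,40,60,5)
top=np.hstack([a,b]);bot=np.hstack([c,d,e]);W=max(top.shape[1],bot.shape[1])
p=lambda i:cv2.copyMakeBorder(i,0,0,0,W-i.shape[1],0)
cv2.imwrite("pics/c1.png",np.vstack([p(top),p(bot)]))
cv2.imwrite("pics/c2.png",r(t,210,175,100,120,5))
E
```

```text
(no output)
```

View pics/c1.png

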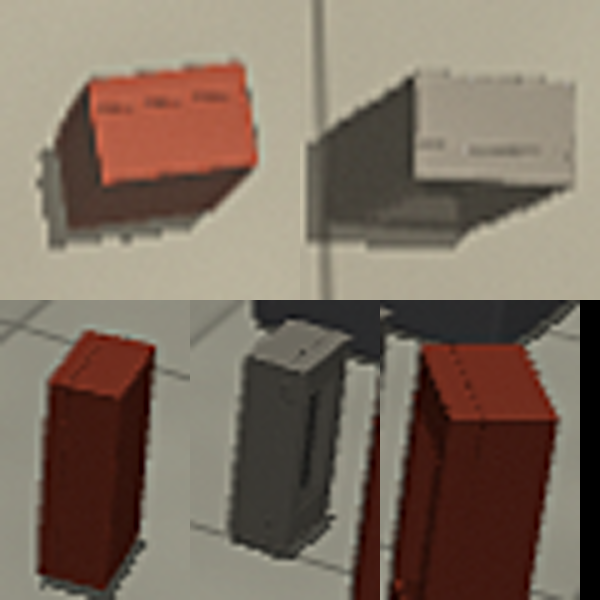

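View pics/c2.png

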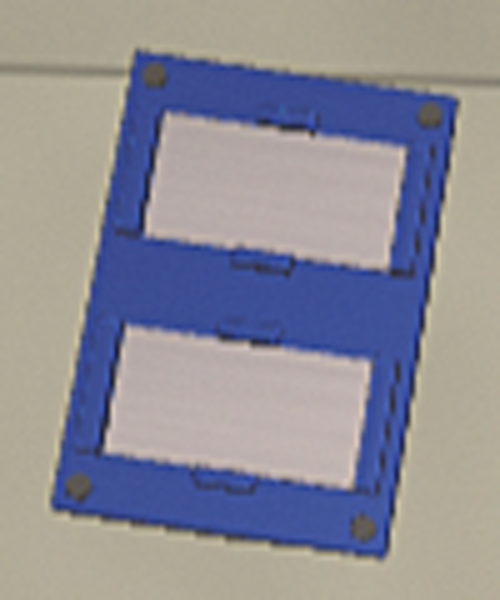

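```bash
cat > h.py <<'E'
import numpy as np, cv2
from scipy.optimize import least_squares
from scipy.spatial.transform import Rotation as R
from station import env,viewer,set_gripper,workorder
P={n:viewer.camera_params(n) for n in("top","side")}
def proj(n,X):
    p=P[n];T=np.linalg.inv(np.array(p["pose"]));c=np.atleast_2d(X)@T[:3,:3].T+T[:3,3]
    return np.c_[p["cx"]-p["fx"]*c[:,0]/c[:,2],p["cy"]+p["fy"]*c[:,1]/c[:,2]]
def ray(n,u,v,z=0):
    p=P[n];M=np.array(p["pose"]);d=M[:3,:3]@np.array([(u-p["cx"])/p["fx"],-(v-p["cy"])/p["fy"],-1])
    return M[:3,3]+d*(z-M[2,3])/d[2]
def up(pts,ox,oy,k,sx=0,sy=0): # crop pixel -> image pixel
    return (np.array(pts,float)-[sx,sy]+.5)/k-.5+[ox,oy]
def fit(obs,x0): # obs: list of (cam, local pts, pixels, weight); x0: x,y,yaw
    def f(q):
        Rz=R.from_euler('z',q[2]).as_matrix()
        return np.concatenate([(w*(proj(n,L@Rz.T+[q[0],q[1],0])-px)).ravel() for n,L,px,w in obs])
    s=least_squares(f,x0,x_scale=[10,10,.1]);return s.x,np.round(s.fun.reshape(-1,2),1)
E
cat > f.py <<'E'
from h import *
box=lambda sx,sy,z:np.array([[sx*a,sy*b,z] for a,b in((1,1),(1,-1),(-1,-1),(-1,1))]) # seen from top cam: TL TR BR BL
T=box(20,30,120);B=box(20,30,0)
o=lambda L,i:L[i]
red=[("top",T,up([(92,80),(243,62),(256,160),(105,183)],350,225,6),1),
 ("side",T[[1,2,3,0]],up([(90,332),(155,346),(120,397),(50,381)],335,200,5,0,300),.7),
 ("side",B[[0,3,2]],up([(38,572),(103,588),(140,548)],335,200,5,0,300),.7)]
grey=[("top",T,up([(415,70),(574,85),(572,186),(415,180)],450,225,6,300,0),1),
 ("side",T[[1,2,3,0]],up([(290,320),(350,338),(303,372),(247,357)],370,170,5,190,300),.7),
 ("side",B[[0,3,2]],up([(232,540),(290,556),(330,520)],370,170,5,190,300),.7)]
tr=box(235/2,165/2,12) # local x' = away from robot, y' = left
pk=lambda cx:box(65/2,125/2,12)+[cx,0,0]
tray=[("top",tr,up([(136,50),(458,98),(385,556),(52,510)],210,175,5),1),
 ("top",pk(55),up([(162,112),(408,146),(390,270),(143,238)],210,175,5),.7),
 ("top",pk(-55),up([(124,324),(372,358),(355,488),(103,454)],210,175,5),.7),
 ("side",tr,np.array([(225,296),(270,265),(344,299),(300,338)]),.3)]
for n,ob,g in(("red",red,(376,249)),("grey",grey,(475,249)),("tray",tray,(260,235))):
    x0=ray("top",*g,60);q,r=fit(ob,[x0[0],x0[1],0]);print(n,q.round(3).tolist(),"\n",r.tolist())
for n,u,v,z in(("mould",391,176,75),("measure foot",171,281,5),("big",436,300,150),("brush br",278,333,0),("brush h",364,338,0)):print(n,ray("top",u,v,z).round())
E
python3 f.py
```

```text
red [550.503, -83.02, 0.143] 
 [[-1.2, -0.1], [0.1, -0.1], [0.5, 0.9], [-0.9, 0.1], [-0.5, -1.0], [0.5, -0.8], [0.2, -0.5], [-0.4, -0.6], [-0.3, -0.2], [0.4, 0.0], [0.3, -2.3]]
grey [553.346, -315.047, -0.036] 
 [[-0.5, 0.7], [-0.4, -0.1], [0.2, 0.6], [-0.5, -0.1], [0.2, -0.8], [0.4, -0.9], [0.6, -0.4], [-0.3, -0.9], [-0.7, -1.2], [-0.5, -0.7], [0.1, -1.4]]
tray [589.698, 191.919, -0.116] 
 [[-0.4, -0.0], [-0.1, -0.6], [0.2, 0.3], [-0.3, -0.2], [0.1, 0.0], [0.2, 0.1], [-0.1, 0.3], [-0.3, -0.1], [0.1, 0.1], [0.5, 0.4], [0.0, 0.4], [-0.2, 0.0], [-0.7, -1.1], [-0.1, -1.1], [0.2, -0.3], [-0.0, -0.6]]
mould [ 728. -120.   75.]
measure foot [469. 406.   5.]
big [ 429. -202.  150.]
brush br [352. 141.   0.]
brush h [345. -65.   0.]
```

```bash
cat >> h.py <<'E'
RED=(550.5,-83.0,.143);GREY=(553.3,-315.0,-.036);TRAY=(589.7,191.9,-.116)
Z=np.array([0,0,1.])
def rz(a):return np.array([np.cos(a),np.sin(a),0])
def tool(d,y):
    return R.from_matrix(np.c_[np.cross(y,d),y,d])
HG,XG=65.,12. # grasp height on brick, offset from mid towards the tool side
def pick(q,phi,sg=1,back=0):
    n=rz(q[2]);d=-np.cos(phi)*n-np.sin(phi)*Z
    g=np.array([q[0],q[1],HG])+XG*n
    return g-(61+back)*d,tool(d,sg*np.cross(Z,n)).as_quat()
def place(pock,phi,zs,sg,height=0.,off=(0,0)):
    # pock +1 far(from robot) / -1 near ; zs: brick z along zs*tray-left. height above seated
    a=rz(TRAY[2]);l=np.cross(Z,a);zb=zs*l
    c=np.array([TRAY[0],TRAY[1],0])+55*pock*a+off[0]*a+off[1]*l+(12+20+height)*Z
    d=-np.cos(phi)*Z-np.sin(phi)*zb
    # pick: n->Z, Z->zb, so cross(Z,n)->cross(zb,Z)
    return c+XG*Z+(HG-60)*zb-61*d,tool(d,sg*np.cross(zb,Z)).as_quat()
E
python3 - <<'E'
from h import *
for ph in (30,40,45,50,60):
  for sg in(1,-1):
    f=np.radians(ph);k=lambda t:(None if (q:=env.ik(*t)) is None else np.round(q,2).tolist())
    def k(t):
        try:
            q=env.ik(*t);return None if q is None else np.round(q,2).tolist()
        except Exception as e:return repr(e)[:40]
    print(ph,sg,"R",k(pick(RED,f,sg)),k(pick(RED,f,sg,120))," G",k(pick(GREY,f,sg)),k(pick(GREY,f,sg,120)))
    for zs in(1,-1):
        print("   ",zs,*[k(place(p,f,zs,sg,h)) for p in(1,-1) for h in(0,120)])
E
```

```text
30 1 R [-0.07, 1.07, 1.21, -0.2, 1.9, -1.74] [-0.05, 1.14, 0.88, -0.2, 2.16, -1.78]  G [-0.39, 1.15, 0.99, -0.34, 1.99, -1.9] [-0.35, 1.26, 0.61, -0.36, 2.27, -1.97]
    1 [0.45, 0.87, 1.43, -0.47, 1.19, 0.82] [0.45, 0.72, 1.41, -0.45, 1.34, 0.74] [0.54, 0.78, 1.65, -0.46, 1.1, 0.95] [0.54, 0.6, 1.63, -0.43, 1.27, 0.86]
    -1 None None [0.07, 0.67, 1.96, 0.96, 0.65, 2.51] None
30 -1 R [-0.07, 1.07, 1.21, -0.2, 1.9, 1.4] [-0.05, 1.14, 0.88, -0.2, 2.16, 1.37]  G [-0.39, 1.15, 0.99, -0.34, 1.99, 1.25] [-0.35, 1.26, 0.61, -0.36, 2.27, 1.17]
    1 [0.45, 0.87, 1.43, -0.47, 1.19, -2.32] [0.45, 0.72, 1.41, -0.45, 1.34, -2.4] [0.54, 0.78, 1.65, -0.46, 1.1, -2.19] [0.54, 0.6, 1.63, -0.43, 1.27, -2.28]
    -1 [0.04, 0.75, 1.71, 0.8, 0.76, -0.46] [0.04, 0.57, 1.69, 0.68, 0.91, -0.28] [0.07, 0.67, 1.96, 0.96, 0.65, -0.63] [0.07, 0.44, 1.94, 0.75, 0.81, -0.36]
40 1 R [-0.08, 0.98, 1.3, -0.17, 1.72, -1.74] [-0.06, 1.0, 1.03, -0.16, 1.97, -1.76]  G [-0.4, 1.06, 1.1, -0.29, 1.81, -1.88] [-0.37, 1.11, 0.79, -0.29, 2.06, -1.93]
    1 [0.5, 0.94, 1.36, -0.57, 1.34, 0.89] [0.5, 0.78, 1.35, -0.56, 1.47,
[... 2872 characters left out ...]
.67, 1.57, 1.1] [0.66, 0.83, 1.47, -0.67, 1.69, 1.01]
    -1 [-0.13, 0.93, 1.71, 1.28, 1.13, 2.14] [-0.13, 0.72, 1.74, 1.21, 1.18, 2.32] [-0.14, 0.87, 1.95, 1.38, 1.08, 1.93] [-0.14, 0.63, 1.99, 1.27, 1.13, 2.16]
60 -1 R [-0.1, 0.8, 1.51, -0.13, 1.34, 1.39] [-0.08, 0.75, 1.34, -0.11, 1.57, 1.37]  G [-0.44, 0.89, 1.32, -0.2, 1.42, 1.25] [-0.41, 0.85, 1.14, -0.18, 1.65, 1.23]
    1 [0.56, 1.09, 1.22, -0.74, 1.64, -2.18] [0.56, 0.93, 1.25, -0.75, 1.73, -2.27] [0.66, 1.01, 1.45, -0.67, 1.57, -2.04] [0.66, 0.83, 1.47, -0.67, 1.69, -2.13]
    -1 [-0.13, 0.93, 1.71, 1.28, 1.13, -1.0] [-0.13, 0.72, 1.74, 1.21, 1.18, -0.82] [-0.14, 0.87, 1.95, 1.38, 1.08, -1.21] [-0.14, 0.63, 1.99, 1.27, 1.13, -0.98]
```

```bash
sed -i 's/^HG,XG=.*/HG,XG=72.,14.; PH=np.radians(45)/' h.py; cat >> h.py <<'E'
def st(m=""):
    s=env.read_state();print(m,round(s["time_s"],1),"tcp",s["tool_pos"].round(1),"F",s["force"].round(1),"w",round(s["width"],1),"gf",round(s["grip_force"],1))
def snap(f):
    cv2.imwrite(f"pics/{f}.png",np.vstack([cv2.resize(viewer.camera(n)[80:400],None,fx=.9,fy=.9) for n in("top","side")]))
def grasp(q):
    p,o=pick(q,PH,-1,70);env.reach(p+150*Z,o);env.move_l(p,rate=200);st("pre")
    p,o=pick(q,PH,-1);print("touch",env.move_l(p,rate=80,f_stop=15));st("at")
def lift(q):
    set_gripper(50);st("closed")
    s=env.read_state();env.move_l(s["tool_pos"]+15*Z,rate=40);st("lifted")
    env.move_l(s["tool_pos"]+170*Z,rate=200)
E
python3 - <<'E'
from h import *
grasp(RED);snap("g1")
E
```

```text
pre 3.3 tcp [656.7 -68.  165.8] F [0.4 0.2 0.9] w 87.8 gf 0.0
touch False
at 4.3 tcp [607.6 -74.9 115.5] F [-0.3 -0.4 -0.3] w 87.8 gf 0.0
```

View pics/g1.png

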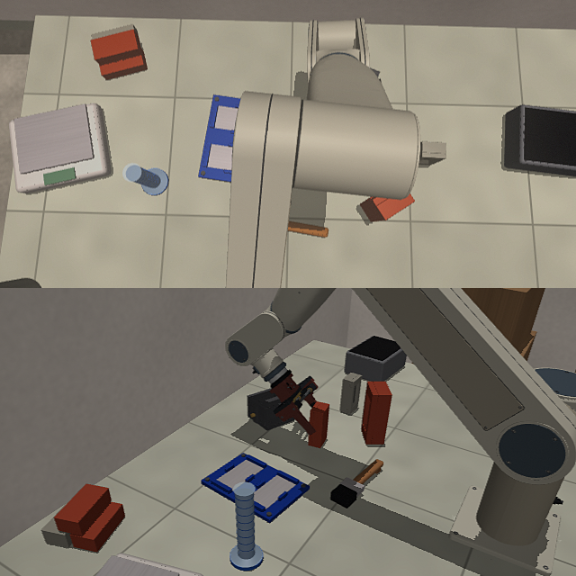

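The picture shows the fingers straddling the small red brick at about (318,410) in the composite's side half. The mould at (275,405) is untouched and the larger brick is well clear, so I'll close, lift and carry.

```bash
cat >> h.py <<'E'
def carry(p):
    t,o=place(p,PH,-1,-1,150);env.reach(t,o);st("above")
    t,o=place(p,PH,-1,-1,20);env.move_l(t,rate=150);env.hold(.2);st("low")
E
python3 - <<'E'
from h import *
lift(RED);snap("g2a");carry(1);snap("g2")
E
```

```text
closed 5.0 tcp [607.1 -74.6 115.2] F [0.7 1.6 0.8] w 59.8 gf 30.0
lifted 5.5 tcp [607.2 -74.7 130.3] F [ 0.3 -0.2 -4.8] w 59.8 gf 30.0
above 8.2 tcp [637.8 130.7 238.8] F [ 0.2 -0.  -4.3] w 59.8 gf 30.0
low 9.4 tcp [638.5 130.8 110.2] F [ 0.1  0.3 -4.8] w 60.1 gf 30.0
```

View pics/g2.png

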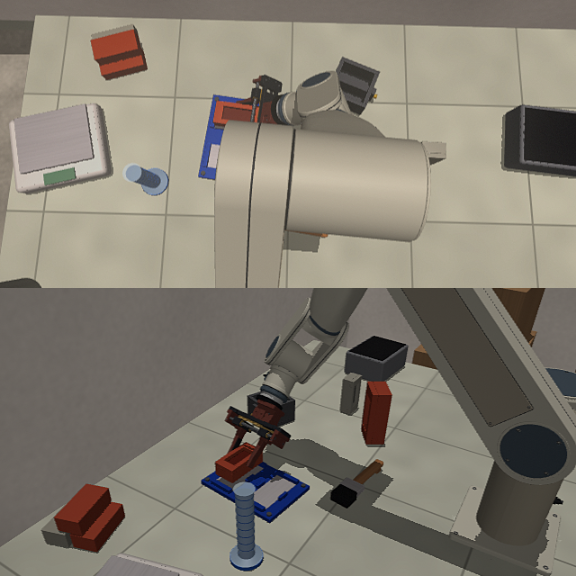

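The red brick is over the far pocket, frog up, at (237,462) in the side half. I'll check its level and position in a close crop.

```bash
cat >> h.py <<'E'
def crop(f,p,height,tilt=0):
    a=rz(TRAY[2]);l=np.cross(Z,a);c=np.array([*TRAY[:2],32+height])+55*p*a
    K=[c+30*s*a+60*t*l+20*u*Z for s in(1,-1) for t in(1,-1) for u in(1,-1)]
    o=[]
    for n,w in(("top",(215,175,90,120)),("side",(215,210,140,140))):
        im=viewer.camera(n);x,y,W,H=w;k=4
        im=cv2.resize(im[y:y+H,x:x+W],None,fx=k,fy=k,interpolation=cv2.INTER_CUBIC)
        for q in proj(n,K):cv2.circle(im,tuple(int(v) for v in ((q-[x,y]+.5)*k)),3,(0,255,0),1)
        o.append(cv2.copyMakeBorder(im,0,560-im.shape[0],0,max(0,0),cv2.BORDER_CONSTANT))
    o=np.hstack(o);cv2.imwrite(f"pics/{f}.png",cv2.resize(o,None,fx=min(1,800/o.shape[1]),fy=min(1,800/o.shape[1])))
E
python3 - <<'E'
from h import *
crop("g3",1,20)
E
```

```text
(no output)
```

View pics/g3.png

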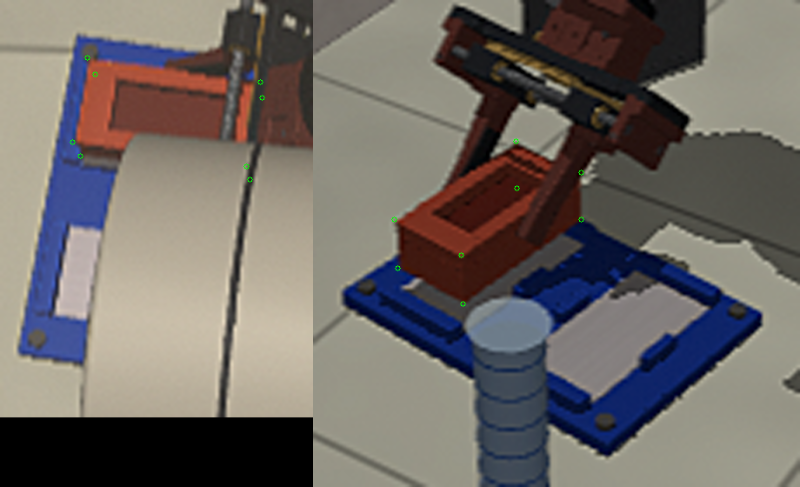

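The predicted corners (green dots) sit on the brick's corners to within about a pixel, and it is level and centred. I'll lower it.

```bash
cat >> h.py <<'E'
def lower(p):
    t,o=place(p,PH,-1,-1,4);env.move_l(t,rate=40);st("4mm")
    t,o=place(p,PH,-1,-1,-4);print("contact",env.move_l(t,rate=8,f_stop=8));s=env.read_state();st("down")
    print("height above nominal",round(s["tool_pos"][2]-place(p,PH,-1,-1,0)[0][2],2))
def release():
    set_gripper(82);s=env.read_state();d=R.from_quat(s["orientation"]).as_matrix()[:,2]
    env.move_l(s["tool_pos"]-120*d,rate=120);env.move_l(s["tool_pos"]-120*d+80*Z,rate=200);st("away")
E
python3 - <<'E'
from h import *
lower(1)
E
```

```text
4mm 10.1 tcp [637.8 130.8  92.7] F [ 0.5  0.2 -3.8] w 59.9 gf 30.0
contact True
down 10.8 tcp [638.  130.7  88.6] F [ 0.6 -1.4  5.8] w 60.1 gf 30.0
height above nominal -0.5
```

```bash
python3 - <<'E'
from h import *
release();grasp(GREY);crop("g4",1,0)
im=viewer.camera("side");a=cv2.imread("pics/g4.png")
b=cv2.resize(im[140:260,300:460],None,fx=2.5,fy=2.5,interpolation=cv2.INTER_CUBIC)
b=np.hstack([b,cv2.resize(viewer.camera("top")[190:310,400:560],None,fx=2.5,fy=2.5)])
cv2.imwrite("pics/g4.png",cv2.resize(np.vstack([a,cv2.resize(b,(a.shape[1],300))]),(600,590)))
E
```

```text
away 13.1 tcp [627.   46.7 251.3] F [-0.  -0.7 -0.3] w 81.6 gf 0.0
pre 15.5 tcp [ 660.5 -319.   166.1] F [ 0.3 -0.3  0.4] w 82.3 gf 0.0
touch False
at 16.5 tcp [ 610.9 -317.2  115.6] F [ 0.  -0.3  0.2] w 82.3 gf 0.0
```

View pics/g4.png

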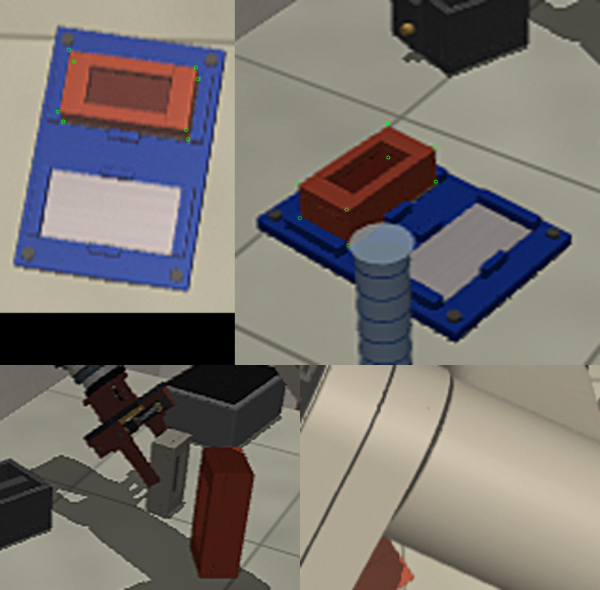

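Red lies seated in the far pocket, matching the predicted corners. The fingers straddle the grey brick from its plain side, with the frog facing the robot. I'll continue with the grey one.

```bash
python3 - <<'E'
from h import *
lift(GREY);carry(-1);crop("g5",-1,20)
E
```

```text
closed 17.2 tcp [ 610.4 -317.   115.1] F [-0.1  0.7 -0.2] w 60.0 gf 30.0
lifted 17.7 tcp [ 610.5 -317.   130.3] F [ 0.9  0.1 -4.3] w 59.6 gf 30.0
above 20.5 tcp [529.1 143.2 239. ] F [ 0.1  0.2 -5. ] w 59.8 gf 30.0
low 21.7 tcp [529.1 143.5 110. ] F [-0.8 -0.3 -4.8] w 59.6 gf 30.0
```

View pics/g5.png

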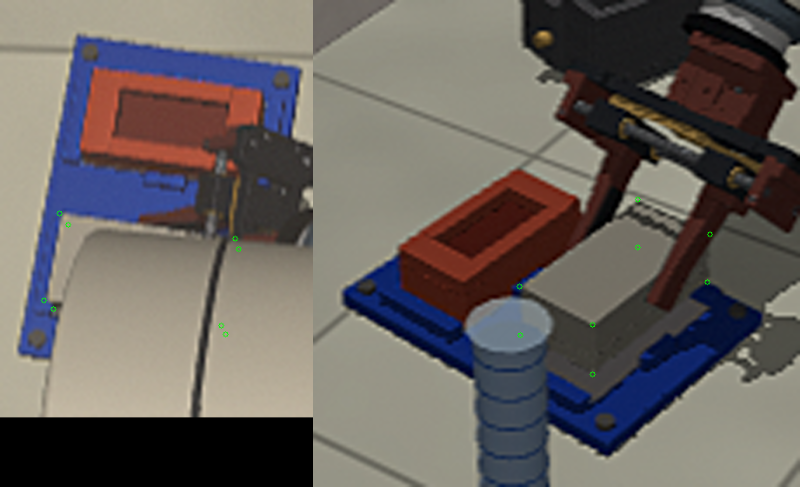

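Grey is plain face up (frog down), level and on its predicted corners, e.g. (592,324). I'll lower, release and check.

```bash
python3 - <<'E'
from h import *
lower(-1);release()
s=env.read_state();env.move_l(s["tool_pos"]+[0,-150,100],rate=200)
crop("g6",-1,0)
E
```

```text
4mm 22.4 tcp [528.6 143.5  92.8] F [-0.4 -0.2 -4.4] w 59.9 gf 30.0
contact True
down 23.1 tcp [528.7 143.4  87.9] F [ 0.5 -1.7  6.1] w 59.9 gf 30.0
height above nominal -1.22
away 25.3 tcp [517.9  59.4 251.1] F [ 0.1 -0.1 -0.8] w 81.8 gf 0.0
```

View pics/g6.png

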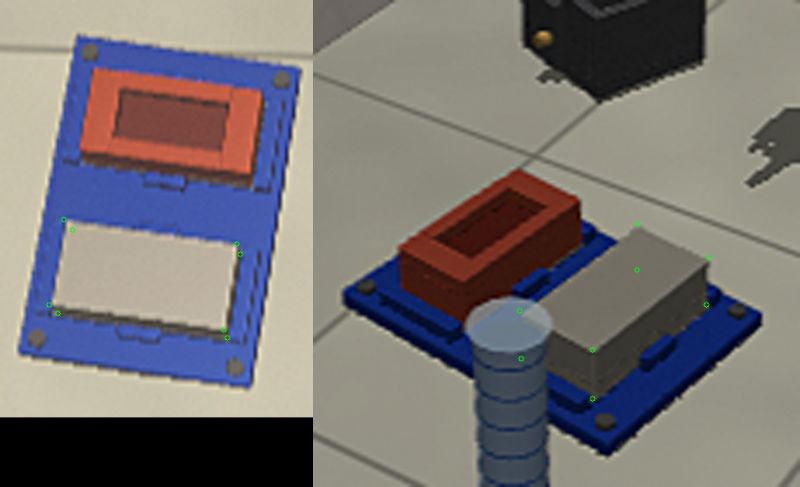

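Both bricks lie flat and bounded by the stops, red frog up and grey frog down. Grey's corners match the dots, e.g. (592,350), and the bystanders look undisturbed.

```bash
python3 -c "
from station import workorder
print(workorder.sign_off())"
```

```text
the job is handed in; nothing more can be done
None
```

I handed the job in at about 26 s: the red brick lies frog up in the far pocket and the grey brick frog down in the near pocket, both released, and the last pictures show them home on the floors, but the sign-off returned no verdict.

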